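Set the album rest of a table easel to its mark and cam it tight

ROBOT

A 6-joint arm with a two-finger parallel gripper is mounted at the origin on the work surface. World frame = base frame: x ahead of the robot, y to its left, z up, the work surface at z = 0. Lengths are in m, angles in rad, forces in N, time in s.
With the tool pointing down it reaches from about 0.225 to 0.875 m from the base axis. Payload 3.4 kg.
Tool frame: the origin (TCP) lies at the very end of the fingers, on their centre line; the grasp point (between the pads) lies 19 mm behind it; z points along the fingers, y is the direction in which the jaws open and shut (so a half turn about z gives the same grasp; the last joint's range is limited). The gripper opens to 85 mm and grips with 20 to 120 N. Pads are 22 mm wide; open, the fingers measure 114 mm over their backs; the gripper's body (76 mm by 85 mm) begins 54 mm behind the grasp point. The pads swing forward as they close: fully open they stand 13 mm farther back than shut.
Start: joints at [1.113, 0.276, 1.505, -0, 1.361, -0.121], TCP at [0.19, 0.543, 0.231] pointing down, gripper open.
Joint ranges: [-2.89, 2.89], [-0.75, 2.08], [0.22, 2.7], [-1.18, 4.32], [0.11, 2.71], [-2.7, 2.7]. Speed limits (rad/s): [2.57, 2.57, 3.14, 3.14, 3.14, 3.14].

INTERFACE

Orientations are given as a unit quaternion [w, x, y, z].
In Python, from rig import manip, eyes gives the robot as it stands. The module is installed in compiled form; this text tells all that it offers.
- The arm moves only by the tool servo_tool, never from a script. Its argument "deltas" is one flat list of numbers, 6 for each row, row after row: the shift along the tool's x, y, z in cm, then the turn, a rotation vector about the tool's x, y, z in degrees. A call has 1 to 20 rows; each row shifts and turns the pose as measured when the row begins, along the tool's axes as they then stand; what a row does not reach is not made up. A row lasts 1/10 s, in which the tool goes at most 50 mm and 8.59 degrees, less where a joint would pass 70% of its speed; a pose out of reach is approached as far as the arm can. A call with a gripper value outside its range is refused whole. "jaw" is the finger opening in cm, from 0 to 8.54, set as the call begins (left out, the last holds). The fingers move at their own pace and stop on an object; "grip_force" is the grip in N (left out, the last holds). Time passes only in rows, so rows that do not move let the fingers close. It gives the time, the measured TCP pose, the force and the opening at its end, in the units of the state.
- manip.get_state(): the state, without advancing time (a new reading comes with each control period).
- eyes.get_image(name): name is "scene" or "top" or "wrist"; returns (picture, depth): 384x512x3 uint8, red, green, blue; 384x512 float32, m along the optical axis (not along the pixel's ray), 0 where there is no reading.
- eyes.get_calibration(name): a dict with "camera_matrix" (3x3 intrinsics, pixels), "distortion" ([k1, k2, p1, p2, k3] as OpenCV has them; the pictures are not rectified), "rvec" (rotation vector, rad) and "tvec" (3), from world to camera coordinates, as OpenCV has them. Camera axes: x right, y down, z forward; pixel columns grow to the right and rows downward; lengths in m; the calibration is good to about 2 mm. A picture is of the moment at which its call begins: read the wrist's pose just before it. get_calibration takes no time and is no camera call; for the wrist camera it gives the pose at the moment of the call.
- manip.sign_off(): hands the job in, once; it reports no verdict.
The state is a dict: "clock": time; "qpos": joint angles; "qd": joint speeds; "effort": joint torques, N m; "position": TCP position; "ee_rot": TCP orientation; "contact_force": force on the tool from outside, world axes, zero at the start; "moment": the same for the moment, N m; "width": finger opening in m.
Only numpy, scipy, OpenCV 4.12 (cv2) and the standard library are available. Lean on these libraries where they do the work, as an engineer would, in place of code of your own. Each camera call takes 0.05 s, during which the arm holds its last target.

TASK

A coin album is about to go on the table easel, but its wooden album rest has slid to the bottom of the sloping mast with the red cam lever open. With the lever still open, push the rest up the mast until its upper side just meets the lower edge of the red index band, and hold it there while you squeeze the cam lever fully closed towards the black thumb block. Finish while holding: the gripper must still be pinching the closed lever and the thumb block between its fingers, the rest at the band. Leave the cased coins, the loupe and the coin tube where they lie.

Things in the scene. Friction and masses are not known exactly. Their poses are not given: they have to be found in the camera images.
- easel: Table easel, fixed to the table: wooden base about 360 x 230 mm, 18 mm wide aluminium mast in its middle, wooden slat 300 mm wide at the mast's top. Origin on the table under the easel's middle, z up; its x axis (level) points the way the mast climbs, y across. The mast climbs 25 degrees towards +x and its top face is 18 mm wide; that slope direction is called 'up the mast', and 'off the mast' is square to its top face (25 degrees from vertical, leaning to the easel's -x).
- rest_travel (a joint): How far the album rest stands up the mast from its bottom stop, in m, 0 to 0.15. Free with the lever open (pushing it takes about 2 to 4 N, and when let go it slides back down by its weight); clamped when the lever is closed.
- rest_face (a point): Centre of the rest's upper side, on the mast's top face. Axes: x up the mast, y across (the easel's y), z off the mast. The rest is a wooden ledge 220 mm wide (across), 14 mm thick (along the mast) and standing 26 mm off the mast, on a steel shoe 24 mm wide and 8 mm high that runs 66 mm down the mast below it. The ledge's lower side, against which fingers can push it up, is 14 mm down the mast from here.
- grip_mid (a point): Where to hold: 10 mm down the mast from the ledge's lower side, over the mast's middle, 19 mm off the mast, between the thumb block and the closed lever. Axes as rest_face. Moves with the rest. Beside it, outside the shoe, there is nothing down to the base of the easel.
- thumb_outer (a point): Point on the outer face of the thumb block, 10 mm down the mast from the ledge's lower side and 19 mm off the mast, where the other finger presses. The thumb block is a black block fixed on the rest just below the ledge: 34 mm long down the mast, its outer face 16 mm to the -y side of the mast's middle, 8 to 30 mm off the mast. Axes as rest_face.
- lever_angle (a joint): Angle of the cam lever in rad: 0 fully closed (paddle along the mast), grows as it swings out to +y, at most 0.9; starts at 0.5 to 0.7 and stays where it is left when open; let go between about 0.05 and 0.4 the cam pushes it part open again, fully closed it stays. It turns about a pin square to the mast's top face, 54 mm down the mast from the ledge's lower side and 23.5 mm to the +y side of the mast's middle. A push of about 2 to 6 N near its tip closes it.
- lever: Red paddle of the cam lever, pointing up the mast, 7 mm thick, 10 to 30 mm off the mast, its free tip 48 mm from the pin. Closed, its outer face is 16 mm to the +y side of the mast's middle, so closed lever and thumb block together are 32 mm wide; open they are up to 65 mm wide at the tip. Origin at the pin, at the height of the mast's top face; x from the pin towards the tip.
- lever_outer (a point): Point on the paddle's outer face 4 mm short of its tip, 20 mm off the mast, where a finger can press it closed.
- mark_setting (a joint): Where the index band is set on the mast, in m, 0.05 to 0.13 and stiff: the rest's upper side meets the band's lower edge when rest_travel has the same value.
- mark_edge (a point): Middle of the lower edge of the red index band round the mast (band 7 mm long, 32 mm wide), on the mast's top face. Axes: x up the mast, y across, z off the mast.
- cases_mid (a point): Middle of a stack of three clear coin cases, 90 x 64 x 25 mm, loose on the table beside the easel. Bystander.
- loupe_mid (a point): Middle of the body of a black folding loupe, 52 x 30 x 16 mm with a 28 mm lens ring opened to its +x end, loose on the table. Bystander.
- tube_mid (a point): Middle of a clear upright coin tube with a white cap, 45 mm across and 66 mm high, loose on the table. Bystander.

How it is judged:
On the way, in this order (a step that is already met when the one before it is completed fails the run):
1. the rest is pushed up to within 4 mm of the band's lower edge, the lever still open (over 0.25 rad), and held there (x of rest_face in the frame of mark_edge between -0.004 and 0.004 m and value of joint lever_angle above 0.25 rad), for 0.2 s.
2. the lever is squeezed closed (under 0.08 rad) with the rest still within 4 mm of the mark (x of rest_face in the frame of mark_edge between -0.004 and 0.004 m and value of joint lever_angle below 0.08 rad), for 0.2 s.
At the end, for the whole second after the job is handed in: The rest's upper side is within 4 mm of the band's lower edge, the lever is closed (under 0.08 rad), and the fingers still pinch the paddle and the thumb block, with over 2 N on each (all of step 2 and contact force between the fingers and lever above 2 N and contact force between the fingers and thumb_block above 2 N); the arm keeps its last pose, push and grip.
It fails at once if the lever is closed while the rest is more than 10 mm off the mark (value of joint lever_angle below 0.08 rad and (x of rest_face in the frame of mark_edge below -0.01 m or x of rest_face in the frame of mark_edge above 0.01 m)).
It fails at once if the cased coins are moved more than 15 mm (distance of cases_mid from where it was at the start of the episode above 0.015 m).
It fails at once if the loupe is moved more than 15 mm (distance of loupe_mid from where it was at the start of the episode above 0.015 m).
It fails at once if the coin tube is moved more than 15 mm (distance of tube_mid from where it was at the start of the episode above 0.015 m).
It also fails if it takes over 35 s, if anything falls off the work surface, if the arm or the gripper's body presses on something with over 40 N, if the wrist force passes 120 N, or if a joint passes its speed limit or range.

## Working session

There is one attempt and no reset: what is moved stays moved. The work goes in short steps, Python scripts to look and compute and a tool call to move; the robot and the scene stay as the last step left them, time stands still between calls to the robot, and variables do not carry over. Pictures are saved under pics/ and viewed, and the job is handed in when it is done.

Besides the shell and the picture viewer there is one more tool, called after "Emit:" by a JSON object that holds its "op" and its "data". servo_tool: Moves the arm, as the interface text tells. Its arguments: {"type":"object","properties":{"deltas":{"type":"array","items":{"type":"number"}},"jaw":{"type":"number"},"grip_force":{"type":"number"}},"required":["deltas"]}

```bash
mkdir -p pics; cat > h.py <<'E'
import numpy as np,cv2,pickle
from rig import manip,eyes
def shot(n,f):
    c=eyes.get_calibration(n); im,d=eyes.get_image(n)
    cv2.imwrite('pics/'+f+'.png',im[:,:,::-1]); pickle.dump((c,im,d),open(f+'.pkl','wb')); return c,im,d
def load(f): return pickle.load(open(f+'.pkl','rb'))
def pts(c,uv,d):
    uv=np.asarray(uv,float).reshape(-1,1,2); n=cv2.undistortPoints(uv,np.array(c['camera_matrix']),np.array(c['distortion'])).reshape(-1,2)
    P=np.c_[n,np.ones(len(n))]*np.asarray(d).reshape(-1,1)
    R=cv2.Rodrigues(np.array(c['rvec'],float))[0]; return (P-np.array(c['tvec']).reshape(1,3))@R
def proj(c,X): return cv2.projectPoints(np.asarray(X,float).reshape(-1,1,3),np.array(c['rvec'],float),np.array(c['tvec'],float),np.array(c['camera_matrix']),np.array(c['distortion']))[0].reshape(-1,2)
E
python3 - <<'E'
from h import *
print(manip.get_state())
for n in ['scene','top','wrist']:
    c,im,d=shot(n,n+'0'); R=cv2.Rodrigues(np.array(c['rvec']))[0]; print(n,-R.T@np.array(c['tvec']).ravel(),R[2])
E
```

```text
{'clock': 0.0, 'qpos': array([ 1.11300414e+00,  2.76589976e-01,  1.50615032e+00,  2.13482347e-06,
        1.36070939e+00, -1.21001615e-01]), 'qd': array([ 1.45011763e-03, -6.10580748e-05, -6.34655631e-04, -1.96045953e-03,
        1.05411338e-03,  3.80220393e-04]), 'effort': array([ 1.15324434e-03, -4.16780233e+01, -2.45801139e+01, -9.56216695e-05,
        1.11334742e-02, -6.71295979e-07]), 'position': array([0.18977859, 0.54220566, 0.23043574]), 'ee_rot': array([-2.65973887e-04,  1.67600697e-01,  9.85854525e-01, -8.89603496e-04]), 'contact_force': array([ 0.5806226 , -0.37310935,  0.5637138 ]), 'moment': array([-0.02344472, -0.00355064,  0.00020651]), 'width': 0.08511111266530638}
scene [1.15954274 0.31776387 0.80772108] [-0.59345809 -0.29184075 -0.75009098]
top [0.43391415 0.02654534 0.85388962] [ 0.20718533 -0.03533546 -0.97766336]
wrist [0.12575032 0.56497941 0.37323295] [ 0.24825138 -0.0889783  -0.96460049]
```

View pics/scene0.png

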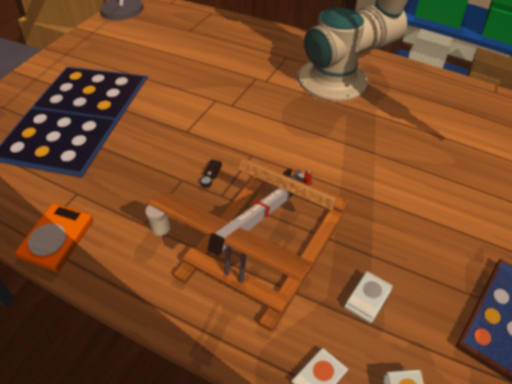

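View pics/top0.png

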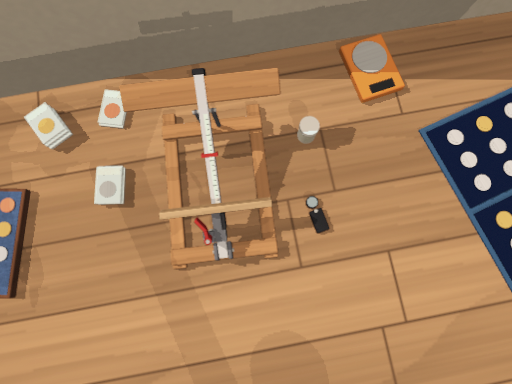

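View pics/wrist0.png

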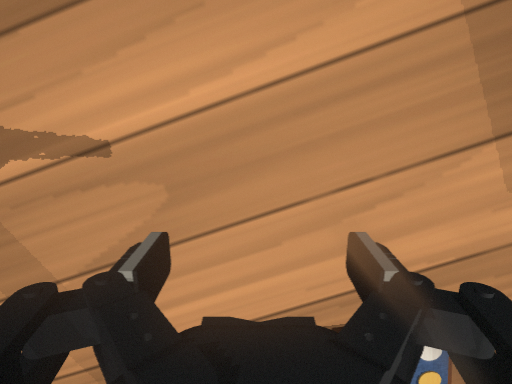

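The top view shows the mast climbing up the image (away from the robot). The band is near (209,155), the ledge near (215,210), the red lever near (204,232) on the left and the thumb block near (223,222).

```bash
python3 - <<'E'
from h import *
c,im,d=load('top0')
x0,y0=110,55
cv2.imwrite('pics/topz.png',cv2.resize(im[y0:275,x0:300,::-1],None,fx=2.7,fy=2.7,interpolation=cv2.INTER_CUBIC))
print('ctr',pts(c,[[215,180]],[d[180,215]]))
hsv=cv2.cvtColor(im,cv2.COLOR_RGB2HSV)
m=(((hsv[...,0]<6)|(hsv[...,0]>172))&(hsv[...,1]>170)&(hsv[...,2]>70)).astype(np.uint8)
n,l,s,ce=cv2.connectedComponentsWithStats(m)
for i in range(1,n):
  if s[i,4]>8: 
    v,u=np.where(l==i);P=pts(c,np.c_[u,v],d[v,u]);print(s[i],ce[i],P.mean(0).round(4),P.min(0).round(4),P.max(0).round(4))
# mast white
for v in range(75,215,8):
  r=(hsv[v,:,1]<50)&(hsv[v,:,2]>120); u=np.where(r[180:235])[0]+180
  if len(u)>3:
    P=pts(c,np.c_[u,0*u+v],d[v,u]); print(v,u.min(),u.max(),np.median(P,0).round(4))
E
```

```text
ctr [[0.61350428 0.07944476 0.1271161 ]]
[201 152  17   6  45] [209.28888889 154.53333333] [0.6609 0.0808 0.1465] [0.6569 0.0659 0.1345] [0.6705 0.0968 0.1503]
[195 218  17  23 117] [202.85470085 228.41880342] [0.526  0.1197 0.1098] [0.5017 0.109  0.0852] [0.5489 0.1312 0.1226]
75 193 203 [0.7971 0.0724 0.2091]
83 195 204 [0.7837 0.0726 0.2032]
91 196 205 [0.7702 0.0738 0.1973]
99 197 206 [0.7572 0.0749 0.1903]
107 198 207 [0.7434 0.076  0.1846]
115 199 208 [0.7302 0.0769 0.1782]
123 200 209 [0.7164 0.078  0.1713]
131 201 211 [0.7025 0.0782 0.1652]
139 202 212 [0.6888 0.0794 0.1593]
147 204 213 [0.6744 0.0795 0.1524]
163 206 215 [0.646  0.0818 0.1392]
171 207 216 [0.6317 0.0829 0.1327]
179 208 217 [0.617  0.084  0.1254]
187 209 218 [0.6022 0.0851 0.1195]
195 210 219 [0.5877 0.0866 0.1112]
```

View pics/topz.png

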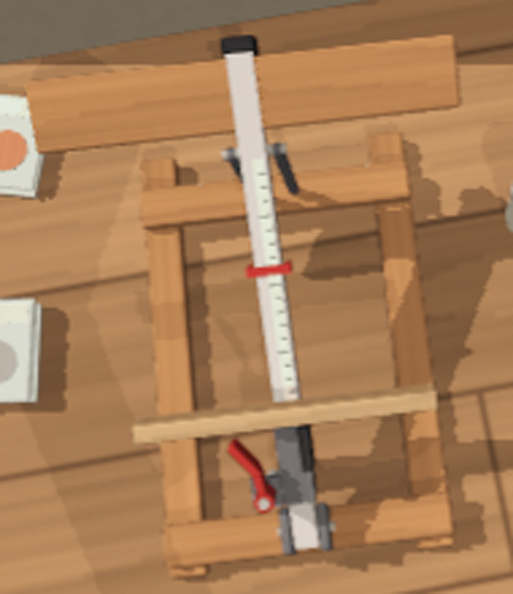

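```bash
cat > geo.py <<'E'
from h import *
from scipy.spatial.transform import Rotation as Ro
def fr(yaw):
    th=np.radians(25);h=np.array([np.cos(yaw),np.sin(yaw),0]);z=np.array([0,0,1.])
    u=np.cos(th)*h+np.sin(th)*z; v=np.array([-h[1],h[0],0]); n=np.cross(u,v); return u,v,n
E
python3 - <<'E'
from geo import *
c,im,d=load('top0'); hsv=cv2.cvtColor(im,cv2.COLOR_RGB2HSV)
Q=[]
for v in range(70,200):
  if 148<v<160: continue
  r=(hsv[v,:,1]<60)&(hsv[v,:,2]>110); u=np.where(r[185:225])[0]+185
  if len(u)>4: Q.append(pts(c,[[(u.min()+u.max())/2,v]],[np.median(d[v,u])])[0])
Q=np.array(Q);m=np.median(Q,0)
w=np.linalg.svd(Q-Q.mean(0))[2][0]; w*=np.sign(w[0]); print(len(Q),w,Q.mean(0),'slope',np.degrees(np.arcsin(w[2])),'yaw',np.degrees(np.arctan2(w[1],w[0])))
yaw=np.arctan2(w[1],w[0]);u,v_,n=fr(yaw);o=Q.mean(0);print('n resid',((Q-o)@n).std(),((Q-o)@v_).std())
# slat and ledge ends, coordinates in mast frame for all pixels
vv,uu=np.mgrid[0:384,0:512];P=pts(c,np.c_[uu.ravel(),vv.ravel()],d.ravel())-o
L=np.c_[P@u,P@v_,P@n].reshape(384,512,3)
s=L[...,0];t=L[...,1];k=L[...,2]
led=(k>.02)&(k<.032)&(np.abs(t)<.12)&(s<-.03)&(s>-.2)
for a,b in [(-.11,-.06),(-.06,-.02),(.02,.06),(.06,.11)]:
  q=led&(t>a)&(t<b); print(a,b,q.sum(),np.percentile(s[q],[2,10,50,90,98]).round(4),np.median(k[q]))
hs=hsv; red=(((hs[...,0]<6)|(hs[...,0]>172))&(hs[...,1]>150))&(np.abs(t)<.05)&(s>-.1)&(k<.02)&(k>-.01)
print('band',red.sum(),np.percentile(s[red],[2,10,50,90,98]).round(4),np.percentile(t[red],[2,98]),np.median(k[red]))
for col in (206,209,212): print(im[149:162,col].tolist(), s[149:162,col].round(4))
print('ledge t extent',np.percentile(t[led],[1,99]))
st=manip.get_state();R=Ro.from_quat(st['ee_rot'],scalar_first=True)
Rt=Ro.from_matrix(np.c_[-u,v_,-n]);print('rotvec tool deg',np.degrees((R.inv()*Rt).as_rotvec()))
np.savez('f.npz',yaw=yaw,o=o)
E
```

```text
115 [ 0.90598162 -0.05877341  0.41921711] [0.69447043 0.07886638 0.16144388] slope 24.78517008133462 yaw -3.711726800384889
n resid 0.0014439106901604753 0.0013544905584990216
-0.11 -0.06 185 [-0.1476 -0.1463 -0.1404 -0.1348 -0.134 ] 0.025976137972772997
-0.06 -0.02 157 [-0.1479 -0.1462 -0.1402 -0.1346 -0.1339] 0.026178769015897118
0.02 0.06 268 [-0.1978 -0.1899 -0.146  -0.1353 -0.1339] 0.02660364009716797
0.06 0.11 195 [-0.148  -0.1464 -0.1403 -0.1347 -0.1341] 0.025706695762770727
band 49 [-0.0404 -0.0393 -0.0368 -0.0348 -0.0341] [-0.01457432  0.0143165 ] 0.001926435524513165
[[221, 212, 202], [222, 212, 202], [221, 212, 202], [222, 212, 202], [217, 198, 189], [199, 57, 51], [202, 59, 53], [201, 67, 61], [200, 132, 124], [210, 200, 191], [222, 212, 203], [221, 211, 201], [215, 203, 191]] [-0.0256 -0.0273 -0.0295 -0.0313 -0.0332 -0.0349 -0.0366 -0.039  -0.0408
 -0.0427 -0.0449 -0.0463 -0.0487]
[[226, 232, 213], [218, 223, 204], [229, 234, 214], [225, 225, 206], [208, 157, 141], [203, 59, 53], [203, 60, 54], [204, 109, 96], [216, 190, 174], [226, 223, 208], [223, 220, 205], [210, 203, 191], [213, 208, 196]] [-0.0259 -0.0277 -0.0297 -0.032  -0.0337 -0.0354 -0.0377 -0.0396 -0.042
 -0.0436 -0.0454 -0.0475 -0.0494]
[[220, 217, 204], [207, 203, 190], [225, 225, 210], [222, 214, 198], [203, 113, 100], [202, 58, 52], [203, 59, 53], [207, 138, 122], [222, 221, 202], [229, 234, 215], [219, 224, 205], [184, 185, 168], [229, 231, 211]] [-0.0269 -0.0288 -0.0307 -0.0323 -0.0344 -0.0361 -0.0382 -0.0399 -0.0423
 -0.044  -0.0462 -0.048  -0.0503]
ledge t extent [-0.10567361  0.10660558]
rotvec tool deg [ -3.4760044  -24.86387886 -15.31831515]
```

```bash
cat >> geo.py <<'E'
def frame():
    f=np.load('f.npz');u,v,n=fr(float(f['yaw']));return f['o'],u,v,n
def goal(s,t,k):
    o,u,v,n=frame();st=manip.get_state();R=Ro.from_quat(st['ee_rot'],scalar_first=True)
    Rt=Ro.from_matrix(np.c_[-u,v,-n]);rv=np.degrees((R.inv()*Rt).as_rotvec())
    p=o+s*u+t*v+k*n; dp=p-st['position']; 
    a=st['position']-o; print('clock',round(st['clock'],2),'tcp stk mm',(1e3*np.array([a@u,a@v,a@n])).round(1),'width',st['width'].round(4),'F stk',(st['contact_force']@np.c_[u,v,n]).round(2),'|qd|',np.abs(st['qd']).max().round(3))
    print('world goal',p.round(4),'tool shift cm, now axes',(100*R.inv().apply(dp)).round(2),'in goal axes',(100*Rt.inv().apply(dp)).round(2),'rot deg',rv.round(2))
E
python3 - <<'E'
from geo import *
o,u,v,n=frame();c,im,d=load('top0');hs=cv2.cvtColor(im,cv2.COLOR_RGB2HSV)
m=((hs[...,0]<6)|(hs[...,0]>172))&(hs[...,1]>150);m[:212]=0;m[248:]=0;m[:,:190]=0;m[:,216:]=0
vv,uu=np.where(m);P=pts(c,np.c_[uu,vv],d[vv,uu])-o;S=np.c_[P@u,P@v,P@n]*1e3
S=S[(S[:,2]>26)];print(len(S));print(S[np.argsort(S[:,0])][::4].round(1))
goal(-.168,.0135,.08)
E
```

```text
82
[[-208.6   23.9   29.2]
 [-202.4   30.7   32.1]
 [-199.    28.3   30.8]
 [-197.2   20.5   27. ]
 [-194.9   23.7   31.9]
 [-193.7   27.8   28.4]
 [-190.    23.3   28.6]
 [-187.7   25.    28.7]
 [-184.8   28.4   29.7]
 [-181.6   26.2   27.6]
 [-180.    24.    27. ]
 [-178.    25.8   26.2]
 [-175.1   27.2   28. ]
 [-173.4   29.    26.5]
 [-170.6   30.5   28. ]
 [-168.3   32.1   28. ]
 [-166.3   33.8   27.3]
 [-163.5   35.2   28.8]
 [-161.8   37.1   27.2]
 [-159.1   38.5   28.6]
 [-156.8   40.1   28.9]]Traceback (most recent call last):
  File "<stdin>", line 6, in <module>
  File "geo.py", line 12, in goal
    a=st['position']-o; print('clock',round(st['clock'],2),'tcp stk mm',(1e3*np.array([a@u,a@v,a@n])).round(1),'width',st['width'].round(4),'F stk',(st['contact_force']@np.c_[u,v,n]).round(2),'|qd|',np.abs(st['qd']).max().round(3))
                                                                                                                       ^^^^^^^^^^^^^^^^^
AttributeError: 'float' object has no attribute 'round'
```

```bash
sed -i "s/st\['width'\].round(4)/round(st['width'],4)/" geo.py; python3 -c "
from geo import *
goal(-.168,.016,.08)"
```

```text
clock 0.15 tcp stk mm [-454.3  429.8  288.2] width 0.0858 F stk [0.74 0.42 0.18] |qd| 0.005
world goal [0.5098 0.1069 0.1629] tool shift cm, now axes [-44.59 -30.52   6.81] in goal axes [-28.63 -41.38  20.82] rot deg [ -3.48 -24.86 -15.32]
```

Emit:
{"op": "servo_tool", "data": {"deltas": [0, 0, 0, -0.7, -4.97, -3.06, 0, 0, 0, -0.7, -4.97, -3.06, 0, 0, 0, -0.7, -4.97, -3.06, 0, 0, 0, -0.7, -4.97, -3.06, 0, 0, 0, -0.7, -4.97, -3.06], "jaw": 8.5}}

```text
clock: 0.65
position: [0.1936, 0.5423, 0.2302]
ee_rot: [0.224, 0.03, 0.974, -0.007]
contact_force: [0.1, -0.2, -0.4]
width: 0.085
```

```bash
python3 -c "
from geo import *
goal(-.168,.016,.08)"
```

```text
clock 0.65 tcp stk mm [-451.1  430.1  286.2] width 0.085 F stk [-0.04 -0.17 -0.4 ] |qd| 0.997
world goal [0.5098 0.1069 0.1629] tool shift cm, now axes [-27.84 -41.52  21.03] in goal axes [-28.31 -41.41  20.62] rot deg [0.02 0.87 0.2 ]
```

Emit:
{"op": "servo_tool", "data": {"deltas": [-1.2, -1.7, 0.5, 0, 0.9, 0.2, -2.36, -3.45, 1, 0, 0, 0, -2.36, -3.45, 1, 0, 0, 0, -2.36, -3.45, 1, 0, 0, 0, -2.36, -3.45, 1, 0, 0, 0, -2.36, -3.45, 1, 0, 0, 0, -2.36, -3.45, 1, 0, 0, 0, -2.36, -3.45, 1, 0, 0, 0, -2.36, -3.45, 1, 0, 0, 0, -2.36, -3.45, 1, 0, 0, 0, -2.36, -3.45, 1, 0, 0, 0, -2.36, -3.45, 1, 0, 0, 0, 0, 0, 0, 0, 0, 0]}}

```text
clock: 1.95
position: [0.4692, 0.1166, 0.2379]
ee_rot: [0.217, 0.024, 0.976, -0.008]
contact_force: [-0.1, 0.1, 0.4]
width: 0.085
```

```bash
python3 -c "
from geo import *
goal(-.168,.016,.08)"
```

```text
clock 1.95 tcp stk mm [-173.6   23.1  165.3] width 0.085 F stk [0.07 0.11 0.35] |qd| 0.047
world goal [0.5098 0.1069 0.1629] tool shift cm, now axes [-0.54 -0.72  8.53] in goal axes [-0.56 -0.71  8.53] rot deg [0.06 0.04 0.91]
```

Emit:
{"op": "servo_tool", "data": {"deltas": [-0.5, -0.7, 2.5, 0, 0, 0.9, 0, 0, 3, 0, 0, 0, 0, 0, 2, 0, 0, 0, 0, 0, 0, 0, 0, 0, 0, 0, 0, 0, 0, 0]}}

```text
clock: 2.45
position: [0.5054, 0.1058, 0.1706]
ee_rot: [0.216, 0.035, 0.976, -0.006]
contact_force: [-0.0, -0.7, 0.4]
width: 0.0849
```

```bash
python3 -c "
from geo import *
goal(-.168,.016,.08)
for n in ['wrist','top','scene']:shot(n,n+'1')
a=cv2.imread('pics/wrist1.png');cv2.imwrite('pics/w1.png',a)"
```

```text
clock 2.45 tcp stk mm [-168.7   14.6   88.8] width 0.0849 F stk [ 0.2  -0.74  0.33] |qd| 0.013
world goal [0.5098 0.1069 0.1629] tool shift cm, now axes [-0.07  0.14  0.88] in goal axes [-0.07  0.14  0.88] rot deg [-0.   -0.01 -0.4 ]
```

View pics/wrist1.png

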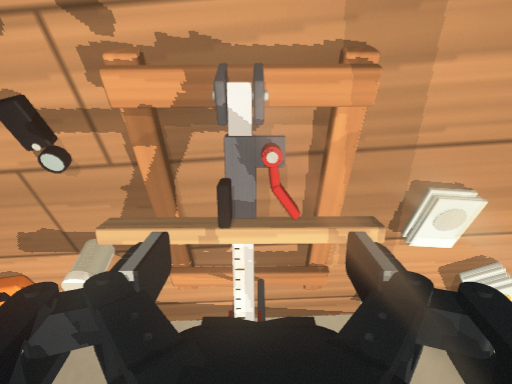

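View pics/top1.png

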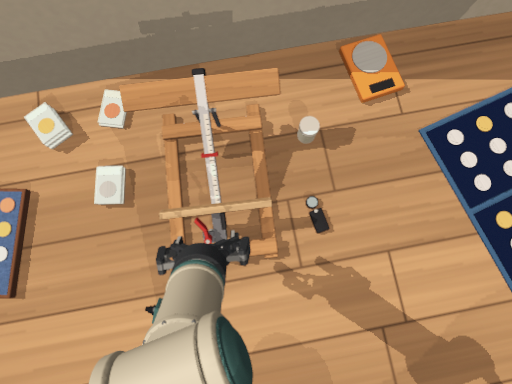

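View pics/scene1.png

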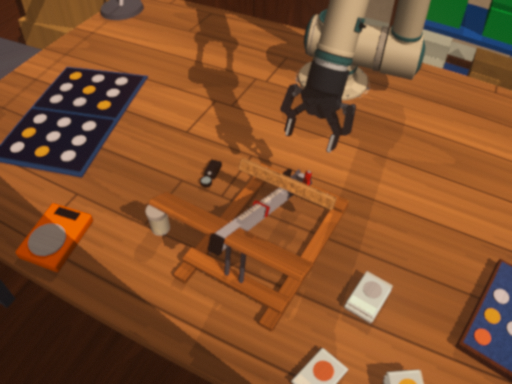

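The wrist view (image up is down the mast) shows the ledge at rows 218–243, the thumb block at (225,200) and the lever from its pin (272,156) to its tip (296,217). I'll check the mast-frame coordinates from this camera.

```bash
python3 - <<'E'
from geo import *
o,u,v,n=frame();c,im,d=load('wrist1');hs=cv2.cvtColor(im,cv2.COLOR_RGB2HSV)
vv,uu=np.mgrid[0:384,0:512];P=pts(c,np.c_[uu.ravel(),vv.ravel()],d.ravel())-o
L=(np.c_[P@u,P@v,P@n]*1e3).reshape(384,512,3)
for x in (115,150,190,320,360):
  print(x,[(r,L[r,x].round(1).tolist()) for r in range(216,246,3)])
s,t,k=L[...,0],L[...,1],L[...,2]
red=((hs[...,0]<6)|(hs[...,0]>172))&(hs[...,1]>150)&(d>0)&(k>20)&(k<40)&(np.abs(t)<70)
for a in range(-215,-145,5):
  q=red&(s>=a)&(s<a+5)
  if q.sum()>3: print('lever',a,t[q].min().round(1),t[q].max().round(1),np.median(k[q]).round(1))
blk=(hs[...,2]<60)&(k>24)&(k<36)&(np.abs(t)<30)&(s>-200)&(s<-140)
print('thumb',np.percentile(s[blk],[2,98]),np.percentile(t[blk],[2,98]),np.median(k[blk]))
mm=(hs[...,1]<60)&(hs[...,2]>120)&(np.abs(t)<20)&(np.abs(k)<10)
for a in (-250,-240,-230,-120,-110,-100): 
  q=mm&(s>a)&(s<a+8)
  if q.sum()>5: print('mast',a,np.percentile(t[q],[2,98]).round(1),np.median(k[q]).round(2))
E
```

```text
115 [(216, [-97.8, -174.0, -132.6]), (219, [-148.9, -100.9, 8.6]), (222, [-148.5, -98.5, 14.0]), (225, [-148.7, -95.4, 20.6]), (228, [-148.1, -93.4, 25.0]), (231, [-146.8, -92.4, 27.6]), (234, [-144.6, -92.4, 28.1]), (237, [-141.7, -93.2, 27.2]), (240, [-139.0, -93.9, 26.6]), (243, [-136.3, -94.4, 26.3])]
150 [(216, [-98.3, -127.0, -130.3]), (219, [-148.8, -72.6, 8.8]), (222, [-149.0, -70.1, 15.7]), (225, [-148.9, -68.0, 21.6]), (228, [-148.6, -66.3, 26.6]), (231, [-146.3, -66.4, 27.0]), (234, [-181.1, -33.7, 109.3]), (237, [-181.3, -32.4, 112.9]), (240, [-181.2, -31.4, 115.8]), (243, [-181.1, -30.5, 118.4])]
190 [(216, [-97.3, -75.1, -132.0]), (219, [-148.6, -40.2, 8.8]), (222, [-148.6, -38.8, 15.3]), (225, [-148.2, -37.7, 20.5]), (228, [-148.4, -36.3, 26.7]), (231, [-146.0, -36.4, 26.8]), (234, [-143.5, -36.6, 26.6]), (237, [-140.8, -36.9, 26.1]), (240, [-138.1, -37.2, 25.7]), (243, [-135.6, -37.4, 25.6])]
320 [(216, [-148.4, 65.8, 3.6]), (219, [-148.3, 64.5, 10.1]), (222, [-148.7, 63.0, 17.5]), (225, [-148.6, 61.9, 23.0]), (228, [-147.3, 61.4, 25.9]), (231, [-145.4, 61.2, 27.1]), 
[... 247 characters left out ...]
2, 91.4, 26.2]), (231, [-145.1, 91.4, 26.8]), (234, [-180.4, 60.9, 109.4]), (237, [-180.2, 60.1, 112.0]), (240, [-180.6, 58.7, 115.9]), (243, [-180.4, 58.0, 118.3])]
lever -210 17.9 30.3 30.8
lever -205 17.9 31.1 30.8
lever -200 18.5 30.3 30.7
lever -195 22.7 28.5 29.6
lever -190 23.4 29.3 29.6
lever -185 23.5 31.2 29.7
lever -180 24.9 34.8 30.5
lever -175 28.5 38.1 30.5
lever -170 31.5 41.4 30.6
lever -165 35.0 44.8 30.6
lever -160 38.2 44.8 30.6
thumb [-183.18302353 -174.59710058] [-13.26897698  -6.3707353 ] 26.974372970975015
mast -250 [-15.4  19.1] 1.64
mast -240 [-14.   18.4] 0.71
mast -230 [-7.7 17.7] 0.79
mast -120 [-7.9  9.3] 1.27
mast -110 [-7.4  9.2] 1.24
mast -100 [-7.7  9. ] 0.99
```

Emit:
{"op": "servo_tool", "data": {"deltas": [0.1, 0.2, 2, 0, 0, -0.4, 0, 0, 3, 0, 0, 0, 0, 0, 2.5, 0, 0, 0, 0, 0, 1.5, 0, 0, 0, 0, 0, 0, 0, 0, 0, 0, 0, 0, 0, 0, 0]}}

```text
clock: 3.2
position: [0.5483, 0.109, 0.0972]
ee_rot: [0.226, 0.03, 0.974, -0.005]
contact_force: [-0.6, -0.6, -0.8]
width: 0.0852
```

```bash
python3 -c "
from geo import *
goal(-.170,.016,-.003)
shot('wrist','wrist2')"
```

```text
clock 3.2 tcp stk mm [-161.1   20.6    4.2] width 0.0852 F stk [-0.84 -0.63 -0.5 ] |qd| 0.007
world goal [0.543  0.1047 0.0869] tool shift cm, now axes [ 0.9  -0.46  0.7 ] in goal axes [ 0.89 -0.46  0.72] rot deg [0.32 1.11 0.17]
```

View pics/wrist2.png

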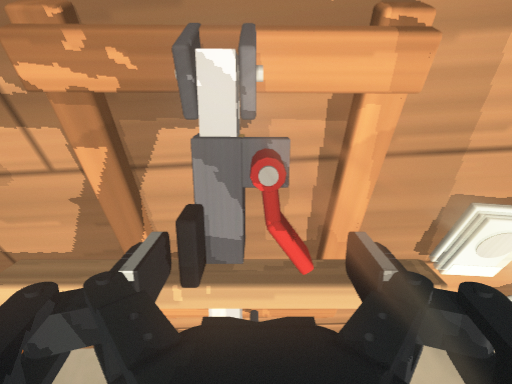

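Emit:
{"op": "servo_tool", "data": {"deltas": [0.4, -0.3, 0.4, 0.3, 1.1, 0, 0.2, -0.1, 0.3, 0, 0, 0, 0, 0, 0, 0, 0, 0]}}

```text
clock: 3.55
position: [0.5461, 0.1054, 0.0911]
ee_rot: [0.218, 0.03, 0.975, -0.007]
contact_force: [0.4, 0.0, -1.1]
width: 0.0847
```

```bash
python3 -c "
from geo import *
goal(-.170,.016,-.003)"
```

```text
clock 3.55 tcp stk mm [-165.4   16.8   -0.5] width 0.0847 F stk [-0.07  0.07 -1.13] |qd| 0.017
world goal [0.543  0.1047 0.0869] tool shift cm, now axes [ 0.46 -0.08  0.25] in goal axes [ 0.46 -0.08  0.25] rot deg [0.06 0.23 0.18]
```

Emit:
{"op": "servo_tool", "data": {"deltas": [-0.5, 0, 0.1, 0, 0.2, 0.2, -0.5, 0, 0.1, 0, 0, 0, -1, 0, 0, 0, 0, 0, -1, 0, 0, 0, 0, 0, -1, 0, 0, 0, 0, 0, -1, 0, 0, 0, 0, 0, -1, 0, 0, 0, 0, 0, -0.5, 0, 0, 0, 0, 0, 0, 0, 0, 0, 0, 0]}}

```text
clock: 4.45
position: [0.6079, 0.1006, 0.1172]
ee_rot: [0.213, 0.032, 0.977, -0.007]
contact_force: [-2.5, 0.8, -0.2]
width: 0.0849
```

```bash
python3 -c "
from geo import *
goal(-.070,.016,-.003)
shot('wrist','wrist3');shot('top','top3')"
```

```text
clock 4.45 tcp stk mm [-98.3  16.1  -2.9] width 0.0849 F stk [-2.43  0.64  0.86] |qd| 0.007
world goal [0.6335 0.0989 0.1291] tool shift cm, now axes [-2.83 -0.   -0.01] in goal axes [-2.83 -0.01  0.01] rot deg [-0.02 -0.4  -0.08]
```

View pics/wrist3.png

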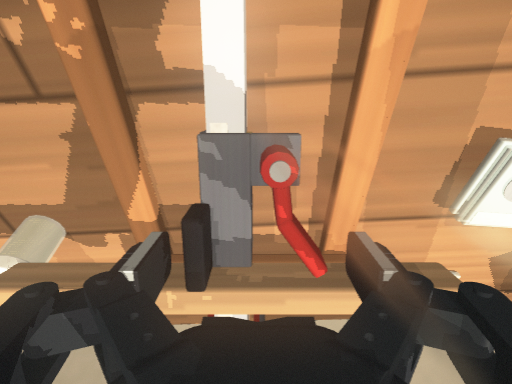

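View pics/top3.png

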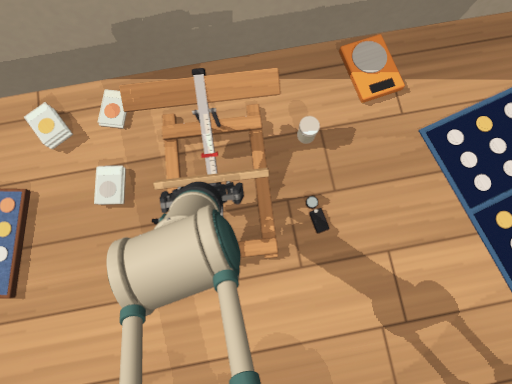

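The rest is riding on the fingers with the lever still open. Next I measure the ledge against the band in the top view.

```bash
cat > gap.py <<'E'
from geo import *
import sys
def gap(f):
    o,u,v,n=frame();c,im,d=load(f);hs=cv2.cvtColor(im,cv2.COLOR_RGB2HSV)
    # rays intersected with planes of const k
    vv,uu=np.mgrid[0:384,0:512]
    A=pts(c,np.c_[uu.ravel(),vv.ravel()],np.ones(384*512))-o
    R=cv2.Rodrigues(np.array(c['rvec']))[0];C=(-R.T@np.array(c['tvec']).ravel())-o;D=A-C
    def pl(k):
        X=C+D*((k-C@n)/(D@n))[:,None];return (X@u).reshape(384,512)*1e3,(X@v).reshape(384,512)*1e3
    P=pts(c,np.c_[uu.ravel(),vv.ravel()],d.ravel())-o;k=(P@n).reshape(384,512)*1e3;sd=(P@u).reshape(384,512)*1e3
    s,t=pl(.027)
    led=(k>20)&(k<33)&(sd<-20)&(sd>-160)
    for a,b in [(-108,-70),(-70,-50),(60,85),(85,108)]:
        q=led&(t>a)&(t<b)
        cols=[ (s[:,x][q[:,x]].max(),s[:,x][q[:,x]].min()) for x in np.unique(np.where(q)[1]) if q[:,x].sum()>3]
        if cols: print('ledge',a,b,'upper',np.mean([x[0] for x in cols]).round(2)+.9,'lower',np.mean([x[1] for x in cols]).round(2)-.9)
    s,t=pl(.0015)
    for x in range(203,216):
        r=im[140:170,x].astype(int);sat=np.clip((r[:,0]-r[:,1]-8)/135.,0,1)
        ok=(np.abs(t[140:170,x])<15)&(np.abs(s[140:170,x]+37)<14); w=sat*ok
        if ok.sum()>6 and w.sum()>2:
            ctr=(w*s[140:170,x]).sum()/w.sum(); print('band col',x,'t',t[155,x].round(1),'ctr',ctr.round(2),'len',(w.sum()*abs(s[156,x]-s[155,x])).round(2))
if __name__=='__main__':
    for f in sys.argv[1:]: print(f);gap(f)
E
python3 gap.py top0 top3
```

```text
top0
ledge -108 -70 upper -132.68 lower -147.54
ledge -70 -50 upper -132.79999999999998 lower -147.39000000000001
ledge 60 85 upper -132.47 lower -147.14000000000001
ledge 85 108 upper -132.54 lower -147.28
band col 203 t 11.9 ctr -37.37 len 12.09
band col 204 t 10.0 ctr -39.06 len 10.04
band col 205 t 8.1 ctr -38.29 len 7.68
band col 206 t 6.1 ctr -37.42 len 7.03
band col 207 t 4.2 ctr -37.33 len 6.73
band col 208 t 2.3 ctr -37.41 len 6.55
band col 209 t 0.4 ctr -37.08 len 6.0
band col 210 t -1.5 ctr -36.92 len 5.99
band col 211 t -3.5 ctr -37.09 len 5.98
band col 212 t -5.4 ctr -37.1 len 5.93
band col 213 t -7.3 ctr -36.98 len 6.44
band col 214 t -9.2 ctr -35.39 len 8.62
band col 215 t -11.1 ctr -35.47 len 10.88
top3
ledge -108 -70 upper -73.05 lower -87.48
ledge -70 -50 upper -72.85 lower -87.56
ledge 60 85 upper -73.78999999999999 lower -87.66000000000001
ledge 85 108 upper -72.97 lower -87.4
band col 203 t 11.9 ctr -37.46 len 11.55
band col 204 t 10.0 ctr -39.12 len 9.56
band col 205 t 8.1 ctr -38.49 len 7.32
band col 206 t 6.1 ctr -37.47 len 6.57
band col 207 t 4.2 ctr -37.14 len 6.39
band col 208 t 2.3 ctr -36.85 len 6.53
band col 209 t 0.4 ctr -36.95 len 6.4
band col 210 t -1.5 ctr -37.62 len 6.16
band col 211 t -3.5 ctr -37.76 len 6.08
band col 212 t -5.4 ctr -37.74 len 6.39
band col 213 t -7.3 ctr -37.43 len 6.94
band col 214 t -9.2 ctr -35.57 len 8.98
band col 215 t -11.1 ctr -35.58 len 11.18
```

Emit:
{"op": "servo_tool", "data": {"deltas": [-0.6, 0, 0, 0, 0, 0, -0.8, 0, 0, 0, -0.3, 0, -0.8, 0, 0, 0, 0, 0, -0.5, 0, 0, 0, 0, 0, -0.2, 0, 0, 0, 0, 0, 0, 0, 0, 0, 0, 0]}}

```text
clock: 5.15
position: [0.634, 0.0987, 0.129]
ee_rot: [0.214, 0.032, 0.976, -0.007]
contact_force: [-3.3, 0.5, 0.7]
width: 0.0848
```

```bash
python3 -c "
from geo import *
goal(-.0657,.016,-.003)
shot('top','top4');shot('scene','scene4')
from gap import gap;gap('top4')
im=cv2.imread('pics/scene4.png');cv2.imwrite('pics/s4.png',cv2.resize(im[140:270,180:360],None,fx=4,fy=4,interpolation=cv2.INTER_CUBIC))"
```

```text
clock 5.15 tcp stk mm [-69.6  15.9  -3.3] width 0.0848 F stk [-2.73  0.32  2.08] |qd| 0.005
world goal [0.6374 0.0986 0.131 ] tool shift cm, now axes [-0.39  0.01 -0.03] in goal axes [-0.39  0.01 -0.03] rot deg [-0.05 -0.28 -0.06]
ledge -108 -70 upper -44.39 lower -58.46
ledge -70 -50 upper -44.67 lower -58.69
ledge 60 85 upper -44.14 lower -59.15
ledge 85 108 upper -44.410000000000004 lower -58.78
band col 203 t 11.9 ctr -37.34 len 11.39
band col 204 t 10.0 ctr -38.93 len 9.35
band col 205 t 8.1 ctr -39.2 len 7.91
band col 206 t 6.1 ctr -39.14 len 7.69
band col 207 t 4.2 ctr -39.12 len 7.72
band col 208 t 2.3 ctr -38.97 len 7.94
band col 209 t 0.4 ctr -38.24 len 7.47
band col 210 t -1.5 ctr -38.39 len 7.48
band col 211 t -3.5 ctr -38.64 len 7.35
band col 212 t -5.4 ctr -38.85 len 7.23
band col 213 t -7.3 ctr -38.98 len 7.42
band col 214 t -9.2 ctr -37.1 len 9.4
band col 215 t -11.1 ctr -36.72 len 11.43
```

View pics/s4.png

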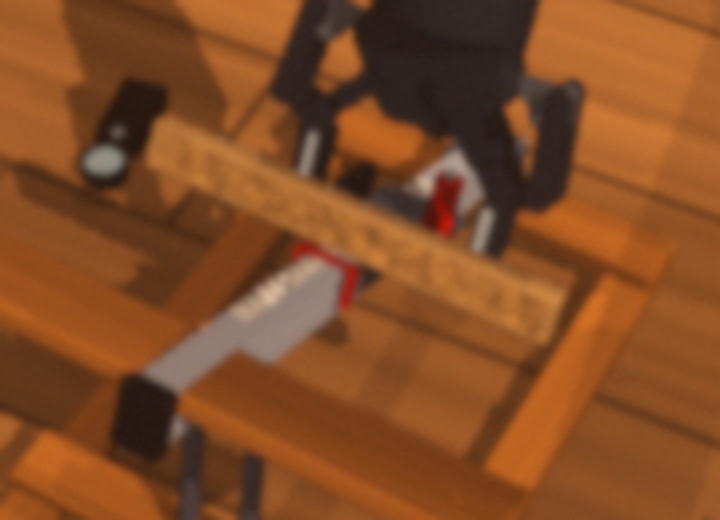

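Emit:
{"op": "servo_tool", "data": {"deltas": [-0.3, 0, 0, 0, -0.2, 0, -0.1, 0, 0, 0, 0, 0, 0, 0, 0, 0, 0, 0, 0, 0, 0, 0, 0, 0]}}

```text
clock: 5.65
position: [0.6368, 0.0985, 0.1303]
ee_rot: [0.215, 0.032, 0.976, -0.007]
contact_force: [-2.5, 0.5, 0.3]
width: 0.0851
```

```bash
python3 -c "
from geo import *
goal(-.0657,.016,-.003)
shot('top','top5');shot('scene','scene5');shot('wrist','wrist5')
from gap import gap;gap('top5')
im=cv2.imread('pics/scene5.png');im2=cv2.imread('pics/top5.png');cv2.imwrite('pics/s5.png',np.vstack([cv2.resize(im[180:240,220:320],None,fx=5,fy=5,interpolation=cv2.INTER_CUBIC),cv2.resize(im2[130:180,160:260],None,fx=5,fy=5,interpolation=cv2.INTER_CUBIC)]))"
```

```text
clock 5.65 tcp stk mm [-66.5  15.9  -3.4] width 0.0851 F stk [-2.16  0.33  1.38] |qd| 0.002
world goal [0.6374 0.0986 0.131 ] tool shift cm, now axes [-0.07  0.01 -0.04] in goal axes [-0.08  0.01 -0.04] rot deg [-0.05 -0.13 -0.05]
ledge -108 -70 upper -41.22 lower -55.589999999999996
ledge -70 -50 upper -41.230000000000004 lower -55.89
ledge 60 85 upper -41.58 lower -55.629999999999995
ledge 85 108 upper -41.06 lower -55.25
band col 203 t 11.9 ctr -37.24 len 11.33
band col 204 t 10.0 ctr -38.88 len 9.4
band col 205 t 8.1 ctr -39.48 len 8.51
band col 206 t 6.1 ctr -39.6 len 8.53
band col 207 t 4.2 ctr -39.56 len 8.57
band col 208 t 2.3 ctr -39.37 len 8.76
band col 209 t 0.4 ctr -38.62 len 8.1
band col 210 t -1.5 ctr -38.81 len 8.06
band col 211 t -3.5 ctr -39.03 len 8.06
band col 212 t -5.4 ctr -39.25 len 7.92
band col 213 t -7.3 ctr -39.41 len 8.19
band col 214 t -9.2 ctr -37.63 len 10.19
band col 215 t -11.1 ctr -36.85 len 11.62
```

View pics/s5.png

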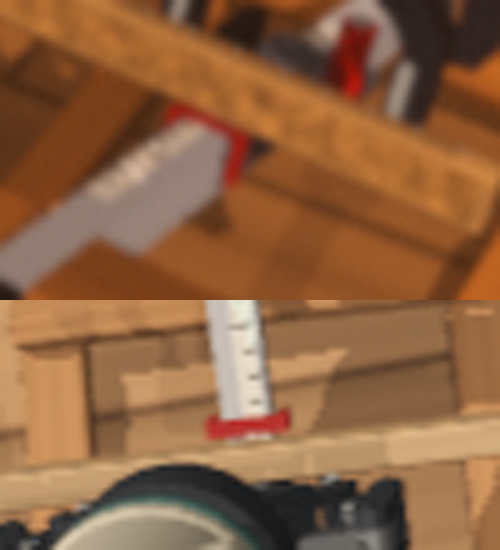

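View pics/wrist5.png

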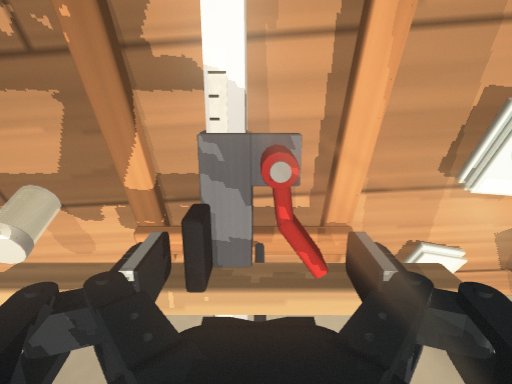

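Emit:
{"op": "servo_tool", "data": {"deltas": [-0.1, 0, 0, 0, -0.1, 0, 0, 0, 0, 0, 0, 0, 0, 0, 0, 0, 0, 0, 0, 0, 0, 0, 0, 0], "jaw": 6.7, "grip_force": 20}}

```text
clock: 6.2
position: [0.6376, 0.0983, 0.1306]
ee_rot: [0.216, 0.032, 0.976, -0.007]
contact_force: [-2.7, -0.2, 0.2]
width: 0.0673
```

```bash
python3 -c "
from geo import *
goal(-.0657,.016,-.003)
shot('wrist','wrist6')"
```

```text
clock 6.2 tcp stk mm [-65.6  15.7  -3.4] width 0.0673 F stk [-2.3  -0.36  1.34] |qd| 0.002
world goal [0.6374 0.0986 0.131 ] tool shift cm, now axes [ 0.01  0.03 -0.04] in goal axes [ 0.01  0.03 -0.04] rot deg [-0.06 -0.05 -0.05]
```

View pics/wrist6.png

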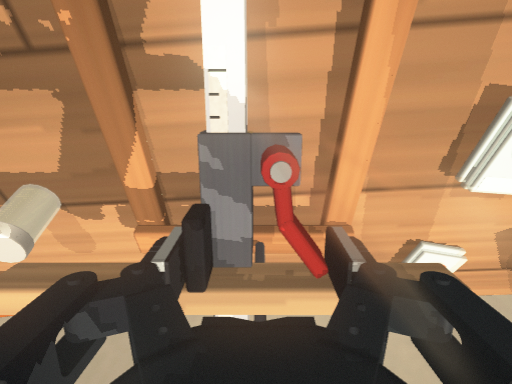

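Emit:
{"op": "servo_tool", "data": {"deltas": [0, -0.2, 0, 0, 0, 0, 0, -0.2, 0, 0, 0, 0, 0, 0, 0, 0, 0, 0], "jaw": 6.0}}

```text
clock: 6.55
position: [0.6374, 0.0954, 0.1307]
ee_rot: [0.216, 0.032, 0.976, -0.006]
contact_force: [-1.8, -0.3, -1.0]
width: 0.06
```

```bash
python3 -c "
from geo import *
goal(-.0657,.016,-.003)"
```

```text
clock 6.55 tcp stk mm [-65.6  12.8  -3.3] width 0.06 F stk [-2.04 -0.39 -0.1 ] |qd| 0.002
world goal [0.6374 0.0986 0.131 ] tool shift cm, now axes [ 0.02  0.32 -0.03] in goal axes [ 0.01  0.32 -0.03] rot deg [ 0.05 -0.02 -0.06]
```

Emit:
{"op": "servo_tool", "data": {"deltas": [0, -0.25, 0, 0, 0, 0, 0, -0.25, 0, 0, 0, 0, 0, 0, 0, 0, 0, 0], "jaw": 5.2}}

```text
clock: 6.85
position: [0.6371, 0.0903, 0.1309]
ee_rot: [0.216, 0.032, 0.976, -0.006]
contact_force: [-2.7, 1.9, -0.3]
width: 0.052
```

```bash
python3 -c "
from geo import *
goal(-.0657,.009,-.003)"
```

```text
clock 6.85 tcp stk mm [-65.4   7.7  -3.2] width 0.052 F stk [-2.65  1.73  0.88] |qd| 0.001
world goal [0.6369 0.0916 0.131 ] tool shift cm, now axes [ 0.03  0.13 -0.02] in goal axes [ 0.03  0.13 -0.02] rot deg [ 0.07  0.   -0.08]
```

Emit:
{"op": "servo_tool", "data": {"deltas": [0, -0.2, 0, 0, 0, 0, 0, -0.1, 0, 0, 0, 0, 0, 0, 0, 0, 0, 0], "jaw": 4.4}}

```text
clock: 7.15
position: [0.6369, 0.088, 0.1311]
ee_rot: [0.217, 0.032, 0.976, -0.005]
contact_force: [-2.7, 2.4, -0.5]
width: 0.0439
```

```bash
python3 -c "
from geo import *
goal(-.0657,.005,-.003)
shot('wrist','wrist7');shot('top','top7')
from gap import gap;gap('top7')" | grep -v band
```

```text
clock 7.15 tcp stk mm [-65.4   5.4  -3. ] width 0.0439 F stk [-2.77  2.22  0.72] |qd| 0.003
world goal [0.6366 0.0876 0.131 ] tool shift cm, now axes [ 0.03 -0.04 -0.  ] in goal axes [ 0.03 -0.04 -0.  ] rot deg [ 0.16  0.02 -0.1 ]
ledge -108 -70 upper -40.09 lower -54.449999999999996
ledge -70 -50 upper -40.11 lower -54.75
ledge 60 85 upper -40.64 lower -54.41
ledge 85 108 upper -39.96 lower -54.46
```

View pics/wrist7.png

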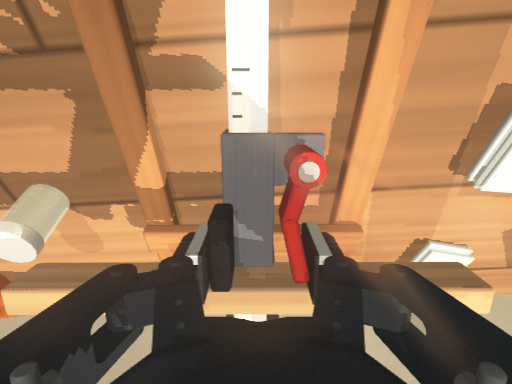

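Emit:
{"op": "servo_tool", "data": {"deltas": [0, -0.2, 0, 0, 0, 0, 0, -0.15, 0, 0, 0, 0, 0, 0, 0, 0, 0, 0], "jaw": 3.8}}

```text
clock: 7.55
position: [0.6366, 0.0843, 0.1314]
ee_rot: [0.217, 0.032, 0.976, -0.006]
contact_force: [-2.1, 2.4, 0.0]
width: 0.0379
```

```bash
python3 -c "
from geo import *
goal(-.0657,.0015,-.003)"
```

```text
clock 7.55 tcp stk mm [-65.4   1.6  -2.7] width 0.0379 F stk [-2.    2.31  0.96] |qd| 0.001
world goal [0.6364 0.0841 0.131 ] tool shift cm, now axes [ 0.03 -0.01  0.03] in goal axes [ 0.03 -0.01  0.03] rot deg [ 0.15  0.03 -0.09]
```

Emit:
{"op": "servo_tool", "data": {"deltas": [0, -0.1, 0, 0, 0, 0, 0, 0, 0, 0, 0, 0, 0, 0, 0, 0, 0, 0, 0, 0, 0, 0, 0, 0], "jaw": 2.8, "grip_force": 30}}

```text
clock: 7.95
position: [0.6362, 0.0827, 0.1316]
ee_rot: [0.216, 0.031, 0.976, -0.006]
contact_force: [-2.3, 3.4, 1.0]
width: 0.0302
```

```bash
python3 -c "
from geo import *
goal(-.0657,.0007,-.003)
shot('wrist','wrist8');shot('top','top8')
from gap import gap;gap('top8')
im2=cv2.imread('pics/top8.png');cv2.imwrite('pics/t8.png',cv2.resize(im2[130:190,160:260],None,fx=5,fy=5,interpolation=cv2.INTER_CUBIC))" | grep -v band
```

```text
clock 7.95 tcp stk mm [-65.6   0.   -2.4] width 0.0302 F stk [-1.83  3.29  1.99] |qd| 0.001
world goal [0.6364 0.0833 0.131 ] tool shift cm, now axes [0.01 0.07 0.06] in goal axes [0.01 0.07 0.06] rot deg [0.1  0.01 0.01]
ledge -108 -70 upper -40.27 lower -54.64
ledge -70 -50 upper -40.29 lower -54.75
ledge 60 85 upper -40.64 lower -54.41
ledge 85 108 upper -40.120000000000005 lower -54.46
```

View pics/wrist8.png

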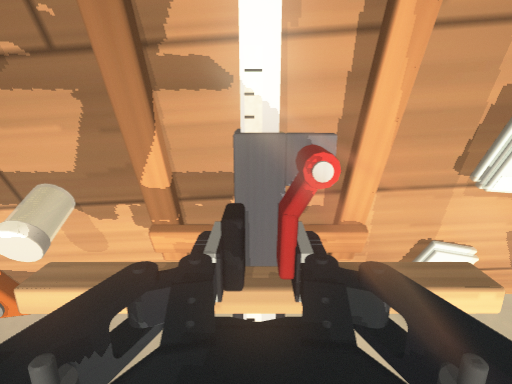

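View pics/t8.png

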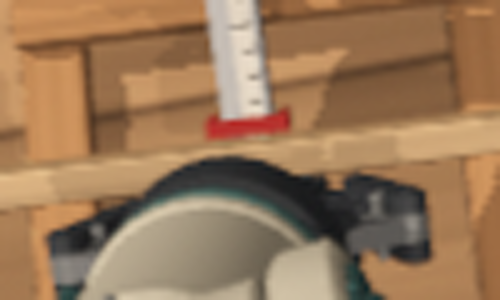

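Emit:
{"op": "servo_tool", "data": {"deltas": [0, 0, 0, 0, 0, 0, 0, 0, 0, 0, 0, 0, 0, 0, 0, 0, 0, 0, 0, 0, 0, 0, 0, 0], "jaw": 1.5, "grip_force": 45}}

```text
clock: 8.45
position: [0.6361, 0.0825, 0.1316]
ee_rot: [0.216, 0.031, 0.976, -0.006]
contact_force: [-3.5, 4.0, 0.7]
width: 0.0293
```

```bash
python3 -c "
from geo import *
goal(-.0657,.0007,-.003)
c,im,d=shot('wrist','wrist9');shot('top','top9')
from gap import gap;gap('top9')
o,u,v,n=frame();hs=cv2.cvtColor(im,cv2.COLOR_RGB2HSV)
vv,uu=np.where(((hs[...,0]<6)|(hs[...,0]>172))&(hs[...,1]>150)&(d>0)&(d<.4));P=pts(c,np.c_[uu,vv],d[vv,uu])-o
L=np.c_[P@u,P@v,P@n]*1e3
for a in range(-130,-55,5):
  q=L[(L[:,0]>=a)&(L[:,0]<a+5)&(L[:,2]>27)]
  if len(q)>3: print(a,q[:,1].min().round(1),q[:,1].max().round(1))
" | grep -v band
```

```text
clock 8.45 tcp stk mm [-65.6  -0.2  -2.3] width 0.0293 F stk [-3.13  3.78  2.22] |qd| 0.001
world goal [0.6364 0.0833 0.131 ] tool shift cm, now axes [0.01 0.09 0.07] in goal axes [0.01 0.09 0.07] rot deg [0.08 0.01 0.01]
ledge -108 -70 upper -40.09 lower -54.64
ledge -70 -50 upper -40.29 lower -54.75
ledge 60 85 upper -40.38 lower -54.55
ledge 85 108 upper -40.28 lower -54.46
-120 20.0 28.2
-115 17.4 31.4
-110 17.6 31.6
-105 14.6 30.1
-100 11.7 22.2
-95 9.4 19.1
-90 9.0 16.0
-85 8.9 16.1
-80 8.7 16.0
-75 8.5 14.7
-70 8.5 14.8
-65 8.7 14.7
```

View pics/wrist9.png

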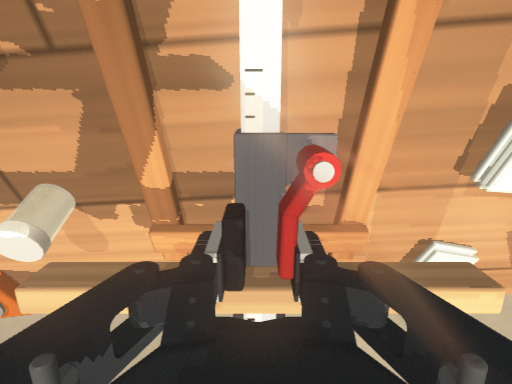

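```bash
python3 -c "
from geo import *
st=manip.get_state();print(st['clock'],st['width'],st['contact_force'])
manip.sign_off()"
```

```text
8.55 0.029936285119315575 [-3.45025706  3.5375302   1.28056589]
the job is handed in; nothing more can be done
```

I pushed the rest about 92 mm up the mast with the open fingers against its ledge. I then closed the jaws in steps while shifting the tool sideways, so the lever swung shut against the thumb block. I handed in at 8.55 s with the fingers still pinching; no verdict was reported.

- **Rest at the band:** in the top view the rest's upper side was about 0.4 mm from the band's lower edge, against an allowed 4 mm. Camera calibration is only good to about 2 mm. The distance stayed the same while the lever closed.
- **Lever:** in the wrist view the paddle lay along the mast, tilted about 0.01 to 0.02 rad. It was still clearly open when the rest reached the band, and the rest was held there for about 0.5 s before I began closing the jaws.
- **Grip:** the jaws were commanded to 15 mm at 45 N and stopped at about 29.5 mm. That shows they were blocked by the lever and thumb block. The force on each finger is not measured directly. The net sideways force on the tool was about 4 N, well under the grip force.
- **Disagreement:** the opening read about 2.5 mm less than the stated 32 mm. I put this down to pad give, because it shrank by about 1 mm when I raised the grip from 30 to 45 N.
- **Bystanders:** I never touched the cased coins, the loupe or the coin tube. I saw no shift in the pictures, but I did not measure their final positions.

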